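Index a tilt filter into the laser line and set its angle

TASK

The tilt filter is parked between the two laser heads: pull the slide's red spring index knob out, slide the carriage one notch so that the filter stands in line with the laser head that has the blue front flange, and let the plunger spring fully home in that notch. Also set the filter's dial, turning it by its yellow thumb post, to read +40 degrees at the index line (post swung towards the knob side), and let go of everything. Do not touch the filter or the laser heads, and leave the loose things on the breadboard where they are.

Things in the scene. Friction and masses are not known exactly. Their poses are not given: they have to be found in the camera images.
- slide_base: Fixed black breadboard 390 x 600 mm, 12.7 mm thick, with a dividing slide across it. Origin: on the table under its centre; x along the slide, y from knob side to laser side. Rail: 250 mm (x) by 80 mm, top z 53 mm. Brass bar on its -y face (y -40 to -50, z 34 to 54 mm) with five 8 mm slots (notches) at x -60, -30, 0, 30, 60 mm. Beam trap 110 mm wide, to z 130 mm, at y -250 to -290 mm.
- carriage (a joint): Place in m along the slide's x of the carriage (black plate, x +-50 mm, y -62 to 46 mm, top z 67.5 mm): starts at 0, the middle notch; +0.030 and -0.030 are the next notches, in the two laser lines; end stops +-0.066. It rubs with about 2.5 N and stays where it is left; about 1 mm of play either way while the plunger is in a notch.
- plunger (a joint): How far in m the index plunger is pulled out, level along the slide_base's -y: 0 = home in a notch; from about 0.009 its 6 mm pin is clear of the bar and the carriage can slide; 0.013 = end of travel. Spring about 6 N at 0, 11 N at 0.013. Let go between notches, the pin rubs on the bar until it meets a slot and drops in.
- neck (a point): Middle of the plunger's bare steel neck: 10 mm diameter, level along the slide_base's y, 32 mm long between the carriage's sleeve and the back of the knob; 44 mm above the table, 31 mm above the breadboard; 86 mm to -y of the carriage's centre when home. Moves with the plunger. Two fingers let down on either side of the neck hook behind the knob and can also push the neck sideways.
- knob (a point): Centre of the red mushroom knob: disc 36 mm diameter, 18 mm thick, axis level along the slide_base's y; 25 mm to -y of the neck point, same height. It may be gripped instead.
- dial (a joint): Reading of the rotary stage in rad, clockwise positive from above; +40 degrees = 0.698. At 0 the lever points along the slide_base's +x; positive swings it to -y (knob side). Starts -60 to +10 degrees, stops +-70. Friction about 0.05 N m, stays where left. 60 mm dial: lines every 10 degrees, long every 20, red at 0, read at the white line on the carriage (opposite the lever at 0).
- post (a point): Middle of the yellow upright thumb post at the end of the dial's lever: 10 mm diameter, 54 mm from the dial's axis, which stands at the carriage's centre (x = carriage reading, y = 0 of the slide_base). Lever: 9 mm wide, top at z 77.5 mm; post top at z 98 mm; this point at z 88.5 mm.
- filter: Violet filter glass in a black frame 44 mm wide, 8 mm thick, 44 mm high (z 79.5 to 123.5 mm above the table), on the dial's axis, its width in line with the lever, turning with the dial. Origin: the glass's centre, 101.5 mm above the table. Not to be touched.
- laser_blue: Fixed laser head, grey with a BLUE front flange, on pedestals: 36 mm wide (flange 42 mm), 150 mm long (y), z 80 to 123 mm. Axes parallel to the slide_base's. Origin: on the breadboard under its centre. Fires to -y; front face 85 mm to -y of the origin, 100 mm to +y of the slide's middle line. Stands at x +30 or -30 mm of the slide_base, changing places with the black one. Not to be touched.
- laser_black: Fixed laser head of the same size, all black, in the other of the two lines. Origin likewise. Not to be touched.
- lens_mid (a point): Loose mounted lens on a steel foot of 42 mm diameter, 106 mm high; this point is 53 mm above its foot. Not to be moved.
- puck_mid (a point): Loose white round puck, 38 mm diameter, 32 mm high; its centre. Not to be moved.
- fitting_mid (a point): Loose steel flange stub, 40 mm diameter, 50 mm high; its centre. Not to be moved.
- case_mid (a point): Loose grey optics case, 34 x 56 x 24 mm high; its centre. Not to be moved.

How it is judged:
On the way, in this order (a step that is already met when the one before it is completed fails the run):
1. the index knob is pulled out until the pin is clear of its notch (value of joint plunger above 0.0085 m), for 0.1 s.
2. the filter stands in the line of the blue-flanged laser and the plunger is home in that notch (x of filter in the frame of laser_blue between -0.003 and 0.003 m and value of joint plunger below 0.002 m), for 0.3 s.
At the end, for the whole second after the job is handed in: The filter's centre is within 3 mm of the blue-flanged laser's line, the plunger is home (within 2 mm) in that notch, the dial reads +40 degrees within 3.5 degrees, and everything is at rest (all of step 2 and value of joint dial between 0.637 and 0.759 rad and velocity of joint dial between -0.05 and 0.05 rad/s and velocity of joint carriage between -0.005 and 0.005 m/s); the robot touches nothing.
It fails at once if a loose thing on the breadboard is shifted by more than 10 mm or tipped (distance of any of lens_mid, puck_mid, fitting_mid, case_mid from where it was at the start of the episode above 0.01 m or angle between any of lens_mid, puck_mid, fitting_mid, case_mid's own z axis and vertical above 0.35 rad).
It fails at once if the filter (glass or frame) is touched (contact force between filter and the fingers above 0.5 N or contact force between filter and the arm above 0.5 N).
It fails at once if a laser head is touched (contact force between any of laser_blue, laser_black and the fingers above 1 N or contact force between any of laser_blue, laser_black and the arm above 1 N).
It also fails if it takes over 45 s, if anything falls off the work surface, if the arm or the gripper's body presses on something with over 40 N, if the wrist force passes 120 N, or if a joint passes its speed limit or range.

ROBOT

A 6-joint arm with a two-finger parallel gripper is mounted at the origin on the work surface. World frame = base frame: x ahead of the robot, y to its left, z up, the work surface at z = 0. Lengths are in m, angles in rad, forces in N, time in s.
With the tool pointing down it reaches from about 0.425 to 1.125 m from the base axis. Payload 14.9 kg.
Tool frame: the origin (TCP) lies midway between the tips of the shut fingers; the grasp point (between the pads) lies 19 mm behind it; z points along the fingers, y is the line along which they close (so a half turn about z gives the same grasp; the last joint's range is limited). The gripper opens to 91 mm and grips with 3 to 60 N. Pads are 32 mm wide; open, the fingers measure 118 mm over their backs; the gripper's body (76 mm by 178 mm) begins 60 mm behind the grasp point.
Start: joints at [1.091, 0.379, 1.734, -0, 1.028, -0.033], TCP at [0.302, 0.631, 0.174] pointing down, gripper open.
Joint ranges: [-2.77, 2.77], [-0.74, 2.19], [0, 2.66], [-1.06, 4.2], [0.31, 2.87], [-3.08, 3.08]. Speed limits (rad/s): [1.89, 1.89, 2.39, 3.14, 3.14, 3.14].

INTERFACE

Orientations are given as a unit quaternion [w, x, y, z].
In Python, from rig import robot gives the robot as it stands. Calls block until the motion is done:
- robot.goto(position, orientation): joint-space move of the TCP to a pose.
- robot.move_linear(position, v=0.15, rot=None, threshold=None): straight line of the TCP; rot=None keeps the orientation; v is the mean speed in m/s. With threshold (N) it stops when the force on the tool has changed by that much, and returns True; else False.
- robot.goto_joints(angles): joint-space move.
- robot.grip(opening, f_grip=None): finger opening in m; f_grip is the grip in N (None keeps the last); returns when the fingers have stopped.
- robot.sleep(seconds).
- robot.solve_ik(position, orientation): joint angles nearest the present ones, or None.
- robot.read_camera(name): name is "scene" or "top" or "wrist"; returns a dict with "pixels" (420x560x3 uint8, red, green, blue), "fx", "fy", "cx", "cy" (pixels), "extrinsics" (4x4, takes a point from world to camera coordinates). Camera axes: x right, y up, looking along -z (the intrinsics and any distortion apply to the point x, -y, -z); pixel columns grow to the right and rows downward; lengths in m; the calibration is good to about 2 mm. The wrist camera is an equidistant fisheye: a pixel r from the principal point sees the ray r / f radians off the axis. A picture is of the moment at which its call begins. There is no depth.
A pose or a line that the arm cannot do raises robot.IKError and nothing moves.
- robot.hand_in(): hands the job in; it is judged then, once.
Readings, each from a call of its own:
- robot.get_t(): time.
- robot.get_joint_positions(): joint angles.
- robot.get_joint_velocities(): joint speeds.
- robot.get_joint_efforts(): joint torques, N m.
- robot.get_eef_pos(): TCP position.
- robot.get_tcp_rot(): TCP orientation.
- robot.get_contact_force(): force on the tool from outside, world axes, zero at the start.
- robot.get_torque(): the same for the moment, N m.
- robot.get_width(): finger opening in m.
- robot.get_grasp_force(): force on a finger pad.
Only numpy, scipy, OpenCV 4.12 (cv2) and the standard library are available. Lean on these libraries where they do the work, as an engineer would, in place of code of your own. Each camera call takes 0.05 s, during which the arm holds its last target. There are 200 camera calls.

## Working session

There is one attempt and no reset: what is moved stays moved. The work goes in short steps, each a Python script; the robot and the scene stay as the last script left them, time stands still between calls to the robot, and variables do not carry over. Pictures are saved under pics/ and viewed, at most 10 in all, crops included, and the job is handed in when it is done.

```bash
mkdir -p pics && python3 - <<'E'
from rig import robot
import cv2,numpy as np
for n in ["top","scene"]:
    c=robot.read_camera(n); cv2.imwrite(f"pics/{n}.png",c["pixels"][:,:,::-1])
    print(n,c["fx"],c["fy"],c["cx"],c["cy"],np.round(c["extrinsics"],4).tolist(),[k for k in c])
print(robot.get_tcp_rot(),robot.get_t())
E
```

```text
top 384.4279720651959 384.4279720651959 288.26639157359665 206.5460149493754 [[-0.0053, -1.0, 0.0013, 0.0695], [0.9972, -0.0051, 0.0746, -0.5728], [-0.0746, 0.0017, 0.9972, -0.7994], [0.0, 0.0, 0.0, 1.0]] ['pixels', 'fx', 'fy', 'cx', 'cy', 'extrinsics']
scene 515.5084558163966 515.5084558163966 288.39767078188316 199.33916001424367 [[-0.7479, 0.6637, -0.0066, 0.3759], [-0.4358, -0.4835, 0.7591, 0.2025], [0.5006, 0.5707, 0.6509, -1.2077], [0.0, 0.0, 0.0, 1.0]] ['pixels', 'fx', 'fy', 'cx', 'cy', 'extrinsics']
[-1.43290804e-04  2.21546600e-01  9.75149665e-01 -4.62340527e-04] 0.1
```

View pics/top.png

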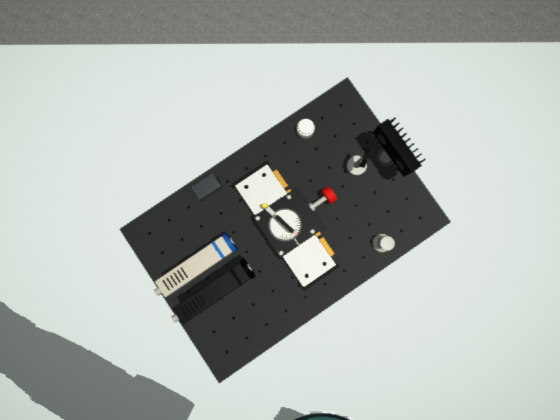

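View pics/scene.png

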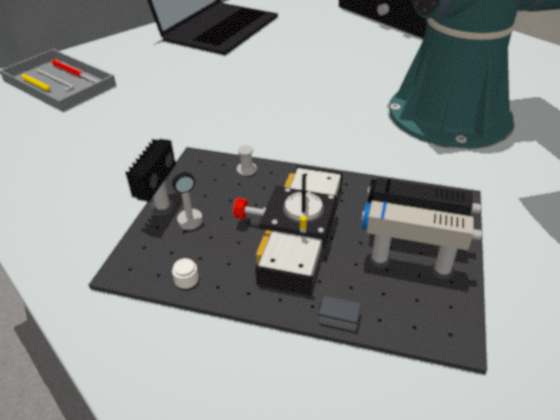

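The top view shows the board with its corners at about (348,78), (450,221), (220,382) and (121,229). The red knob is at (329,195), the yellow post at (264,206), and the blue-flanged laser is on the +x side (up-left). The scene view agrees. Next I'll fit the pose.

```bash
cat > h.py <<'E'
from rig import robot
import cv2,numpy as np
from scipy.optimize import least_squares
def proj(c,P):
    q=(np.atleast_2d(P)@c["extrinsics"][:3,:3].T)+c["extrinsics"][:3,3]
    q=q*[1,-1,-1]
    return np.c_[c["cx"]+c["fx"]*q[:,0]/q[:,2],c["cy"]+c["fy"]*q[:,1]/q[:,2]]
def blob(c,col):
    h=cv2.cvtColor(c["pixels"],cv2.COLOR_RGB2HSV); 
    if col=="red": m=((h[...,0]<6)|(h[...,0]>174))&(h[...,1]>170)&(h[...,2]>80)
    if col=="yel": m=(h[...,0]>24)&(h[...,0]<33)&(h[...,1]>170)&(h[...,2]>110)
    n,l,s,ce=cv2.connectedComponentsWithStats(m.astype(np.uint8))
    return [(s[i,4],ce[i].round(1).tolist()) for i in range(1,n) if s[i,4]>8]
def S2W(p,pose):  # slide_base -> world
    x,y,t=pose; p=np.atleast_2d(p); C,s=np.cos(t),np.sin(t)
    return np.c_[x+C*p[:,0]-s*p[:,1], y+s*p[:,0]+C*p[:,1], p[:,2]]
E
python3 - <<'E'
from h import *
cams={n:robot.read_camera(n) for n in("top","scene")}
for n in cams: print(n,blob(cams[n],"red"),blob(cams[n],"yel"))
B=np.array([[.195,-.3,.0127],[-.195,-.3,.0127],[-.195,.3,.0127],[.195,.3,.0127]])
g={"top":[(348,78),(450,221),(220,382),(121,229)],"scene":[(94,289),(190,150),(484,187),(484,343)]}
px={}
for n,c in cams.items():
    gr=cv2.cvtColor(c["pixels"],cv2.COLOR_RGB2GRAY)
    px[n]=cv2.cornerSubPix(gr,np.float32(g[n]).reshape(-1,1,2),(5,5),(-1,-1),(3,50,.01)).reshape(-1,2)
    if n=="scene":px[n][3]=(485,336) if False else px[n][3]
for use in (["top"],["scene"],["top","scene"]):
    f=lambda p:np.concatenate([(proj(cams[n],S2W(B,p))-px[n]).ravel() for n in use])
    r=least_squares(f,[.55,.05,.55],loss="soft_l1"); print(use,r.x.round(4),f(r.x).round(1))
    np.save("pose_"+"_".join(use),r.x)
    for nm,p in dict(knob=[0,-.111,.044],blue=[.03,.1,.1]).items():
        print(nm,[proj(cams[n],S2W(p,r.x)).round(1).tolist() for n in cams])
    # dial from post
    for n in cams:
        yb=max(blob(cams[n],"yel"))[1]
        q=lambda a:(proj(cams[n],S2W([.054*np.cos(a[0]),-.054*np.sin(a[0]),.0885],r.x))-yb).ravel()
        s=least_squares(q,[-.3]);print(n,"dial deg",np.degrees(s.x),s.fun)
E
```

```text
top [(np.int32(151), [329.4, 194.4])] [(np.int32(13), [264.4, 205.4])]
scene [(np.int32(138), [65.6, 67.4]), (np.int32(241), [239.4, 208.1])] [(np.int32(126), [35.7, 82.2]), (np.int32(57), [302.8, 221.8])]
['top'] [0.5339 0.0741 0.593 ] [ 0.4 -0.8  0.7 -0.1 -0.2  0.6 -0.9  0. ]
knob [[[328.8, 194.6]], [[240.9, 208.1]]]
blue [[[232.6, 240.3]], [[362.9, 215.5]]]
top dial deg [-13.02061689] [-0.06990584 -0.06504292]
scene dial deg [91.09273578] [236.44088479 110.91789566]
['scene'] [0.5241 0.0724 0.6279] [-0.4 -2.9 -1.4 -0.9 -0.2 -8.  12.5 15.2]
knob [[[328.6, 197.8]], [[244.2, 206.6]]]
blue [[[234.0, 247.3]], [[367.4, 210.7]]]
top dial deg [-5.36624232] [2.7034658  3.05923624]
scene dial deg [92.62444669] [240.27655507 108.06869124]
['top', 'scene'] [0.5341 0.0735 0.5946] [ 0.4 -1.   0.9 -0.4  0.3  0.7 -0.6  0.3 -6.6 -4.8 -0.5 -1.1  1.1 -1.8
  4.5 25.6]
knob [[[329.1, 194.5]], [[240.6, 208.1]]]
blue [[[232.9, 240.3]], [[362.6, 215.3]]]
top dial deg [-13.43443851] [0.05500934 0.0502823 ]
scene dial deg [91.15987927] [236.15705229 110.79511562]
```

```bash
cat >> h.py <<'E'
from scipy.spatial.transform import Rotation as R
pose=np.load("pose_top.npy")
def down(phi):
    c,s=np.cos(phi),np.sin(phi)
    q=R.from_matrix(np.array([[-s,c,0],[c,s,0],[0,0,-1.]]).T).as_quat()  # columns x,y,z
    return q[[3,0,1,2]]
E
python3 - <<'E'
from h import *
c=robot.read_camera("top"); s=robot.read_camera("scene")
for n,a,z in [("lens foot",(356,168),.02),("puck",(306,128),.045),("fitting",(387,242),.0627),("case",(206,187),.037)]:
    q=lambda p:(proj(c,S2W([p[0],p[1],z],pose))-a).ravel()
    r=least_squares(q,[0,0]).x; print(n,r.round(3),"scene px",proj(s,S2W([*r,z],pose)).round(0))
w=robot.get_tcp_rot(); print("tool y",R.from_quat(w[[1,2,3,0]]).as_matrix()[:,1])
for nm,p,ph in [("knob",[0,-.111,.025],0),("post-13",[.0825,.012,.082],np.pi/2+.23),("post40",[.0714,-.0347,.082],np.pi/2-.7)]:
    for k in (0,np.pi,-np.pi):
        j=robot.solve_ik(S2W(p,pose)[0],down(pose[2]+ph+k)); print(nm,k,None if j is None else np.round(j,2))
print(S2W([0,-.111,.025],pose))
E
```

```text
lens foot [ 0.015 -0.196] scene px [[194. 216.]]
puck [ 0.143 -0.151] scene px [[186. 263.]]
fitting [-0.145 -0.15 ] scene px [[245. 149.]]
case [0.159 0.092] scene px [[341. 306.]]
tool y [ 4.32073141e-01  9.01838501e-01 -3.45743073e-04]
knob 0 [-0.07  0.44  1.99 -0.    0.71 -0.66]
knob 3.141592653589793 [-0.07  0.44  1.99 -0.    0.71  2.48]
knob -3.141592653589793 [-0.07  0.44  1.99 -0.    0.71  2.48]
post-13 0 [ 0.18  0.36  1.96 -0.    0.82 -2.22]
post-13 3.141592653589793 [ 0.18  0.36  1.96 -0.    0.82  0.92]
post-13 -3.141592653589793 [ 0.18  0.36  1.96 -0.    0.82  0.92]
post40 0 [ 0.1   0.38  1.94 -0.    0.83 -1.36]
post40 3.141592653589793 [ 0.1   0.38  1.94 -0.    0.83  1.78]
post40 -3.141592653589793 [ 0.1   0.38  1.94 -0.    0.83  1.78]
[[ 0.5959685  -0.01799231  0.025     ]]
```

```bash
python3 - <<'E'
from h import *
p=robot.get_eef_pos(); robot.move_linear([p[0],p[1],.26],v=.2)
k=lambda z:S2W([0,-.107,z],pose)[0]
robot.goto(k(.26),down(pose[2])); robot.grip(.060,f_grip=40)
robot.move_linear(k(.10),v=.15)
c=robot.read_camera("wrist"); cv2.imwrite("pics/w1.png",c["pixels"][:,:,::-1])
print(robot.get_t(),robot.get_contact_force(),robot.get_eef_pos(),k(.1))
E
```

```text
5.3083 [-0.27882172  0.70587829 -0.26283004] [ 0.59437241 -0.01472461  0.1009571 ] [ 0.59373307 -0.01467526  0.1       ]
```

View pics/w1.png

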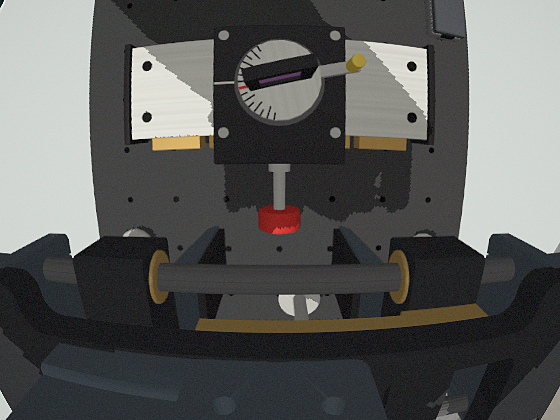

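The wrist view shows the knob at (279,218), centred between the fingers (223 and 333). The dial reads slightly negative, and the post is at (356,63). Before descending I'll check the wrist camera's clearance to the filter.

```bash
python3 - <<'E'
from h import *
c=robot.read_camera("wrist");E=c["extrinsics"]; w=-E[:3,:3].T@E[:3,3]; d=w-robot.get_eef_pos()
C,s=np.cos(pose[2]),np.sin(pose[2])
print("cam rel tcp in slide axes",C*d[0]+s*d[1],-s*d[0]+C*d[1],d[2],"fwd",-E[2,:3],c["fx"])
E
```

```text
cam rel tcp in slide axes -2.111404728716293e-05 0.06878862479153769 0.2091213270554605 fwd [ 0.13564071 -0.1986044  -0.97064818] 325.19226210127806
```

```bash
python3 - <<'E'
from h import *
k=lambda z:S2W([0,-.107,z],pose)[0]
hit=robot.move_linear(k(.027),v=.08,threshold=12)
f0=robot.get_contact_force(); print(hit,robot.get_eef_pos(),f0)
robot.grip(0.0,f_grip=40); robot.sleep(.2)
f=robot.get_contact_force()-f0; C,s=np.cos(pose[2]),np.sin(pose[2])
print(robot.get_width(),robot.get_grasp_force(),"fx,fy slide",C*f[0]+s*f[1],-s*f[0]+C*f[1],f[2],robot.get_eef_pos(),robot.get_t())
E
```

```text
False [ 0.59414689 -0.0146921   0.02744682] [-0.06397164 -0.35685131 -0.16743053]
0.00030774025395551664 0.0 fx,fy slide 0.6724816166038994 0.11261280411669844 -0.8635049244050599 [ 0.59372358 -0.01466537  0.02697791] 7.5917
```

```bash
python3 - <<'E'
from h import *
a=robot.read_camera("wrist")["pixels"][100:420]; b=robot.read_camera("scene")["pixels"][100:300,100:380]
b=cv2.resize(b,(560,400)); cv2.imwrite("pics/c2.png",np.vstack([a[:200],b])[:,:,::-1])
for n in("top","scene"): print(blob(robot.read_camera(n),"red"))
E
```

```text
[]
[(np.int32(141), [65.7, 67.4]), (np.int32(206), [239.4, 209.6])]
```

View pics/c2.png

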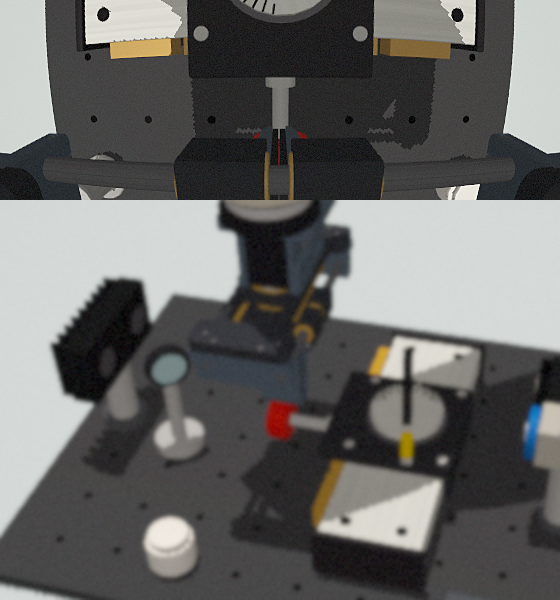

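The grip closed on nothing. In the scene picture the fingers seem to end at or behind the knob's top. I'll project the TCP onto a zoomed crop.

```bash
python3 - <<'E'
from h import *
c=robot.read_camera("scene"); t=robot.get_eef_pos()
def pt(c,p): print(np.round(p,4),proj(c,p).round(1))
pt(c,t)
im=c["pixels"][130:250,180:320].copy(); im=cv2.resize(im,None,fx=5,fy=5,interpolation=cv2.INTER_CUBIC)
def dot(p,col):
    u=(proj(c,p)[0]-[180,130])*5; cv2.circle(im,tuple(int(v) for v in u),4,col,-1)
dot(t,(0,255,0))
k=R.from_quat(robot.get_tcp_rot()[[1,2,3,0]]).as_matrix()
for a in(-.016,.016):
  for b in (-.0135,.0135): dot(t+k@[a,b,0],(0,255,255))
dot(S2W([0,-.111,.044],pose)[0],(255,255,0))
cv2.imwrite("pics/c3.png",im[:,:,::-1])
E
```

```text
[ 0.5937 -0.0147  0.027 ] [[243.7 215.8]]
```

View pics/c3.png

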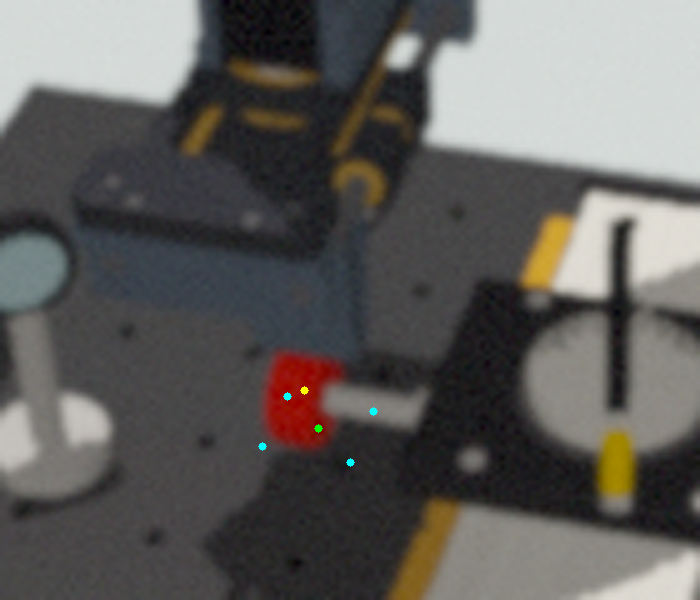

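The fingertips appear about 18 px above where the projected TCP says they should be, so the fingers look to be ending above the knob. I'll check the arm's height with the wrist camera.

```bash
cat >> h.py <<'E'
def fproj(c,P):
    q=(np.atleast_2d(P)@c["extrinsics"][:3,:3].T)+c["extrinsics"][:3,3]
    q=q*[1,-1,-1]; r=np.hypot(q[:,0],q[:,1]); th=np.arctan2(r,q[:,2])
    return np.c_[c["cx"]+c["fx"]*th*q[:,0]/r, c["cy"]+c["fy"]*th*q[:,1]/r]
E
python3 - <<'E'
from h import *
k=lambda z:S2W([0,-.107,z],pose)[0]
t=robot.get_eef_pos(); robot.grip(.06)
robot.move_linear(k(.10),v=.15)
c=robot.read_camera("wrist")
print("red",blob(c,"red"),"yel",blob(c,"yel")[:4],robot.get_eef_pos())
P=S2W([[0,-.111,.044],[.0526,.0122,.0885],[.125,-.04,.053],[-.125,-.04,.053],[.125,.04,.053],[-.125,.04,.053]],pose)
print(fproj(c,P).round(1))
T=robot.get_eef_pos(); M=R.from_quat(robot.get_tcp_rot()[[1,2,3,0]]).as_matrix()
print("pad tips",fproj(c,np.array([T+M@[a,b,0] for b in(-.03,.03) for a in(-.016,.016)])).round(1))
b=robot.read_camera("scene"); print("scene tip px",proj(b,T+M@np.array([0,.03,0])).round(0),proj(b,T-M@np.array([0,.03,0])).round(0))
cv2.imwrite("pics/c4.png",np.hstack([cv2.resize(b["pixels"][100:250,170:330],(480,450)),c["pixels"][150:420,120:440][:,:]  if False else cv2.resize(c["pixels"][180:420,200:360],(300,450))])[:,:,::-1])
E
```

```text
red [(np.int32(16), [243.7, 87.4]), (np.int32(1032), [279.8, 220.6])] yel [] [ 0.59301807 -0.01463525  0.09901778]
[[278.5 220.8]
 [355.8  63.2]
 [427.7 141.3]
 [129.4 141.1]
 [427.6  48.9]
 [129.7  48.7]]
pad tips [[234.7 257.7]
 [232.9 213.1]
 [320.8 257.7]
 [322.6 213.2]]
scene tip px [[236. 195.]] [[247. 173.]]
```

View pics/c4.png

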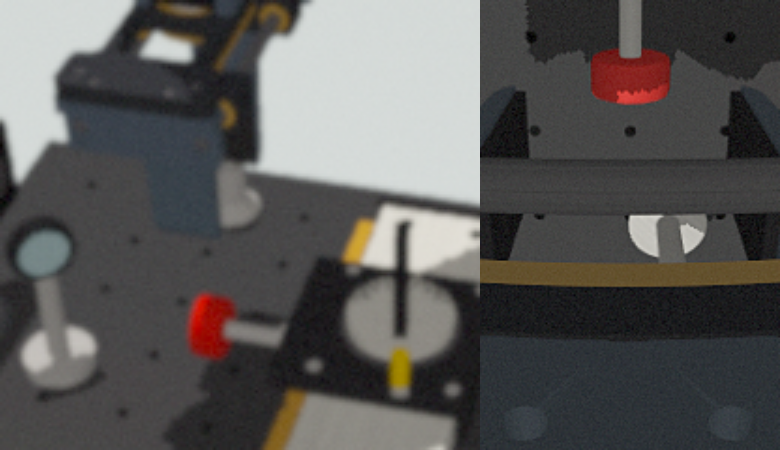

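The wrist projection matches the knob and post, so the arm pose and scene pose are right. But the real finger tips show about 40 mm above the stated TCP in both views: (232,178) seen against (236,195) expected. I'll descend further, carefully and force-guarded.

```bash
python3 - <<'E'
from h import *
k=lambda z:S2W([0,-.107,z],pose)[0]
b=robot.read_camera("scene"); print("px per 40mm:",proj(b,k(.14))-proj(b,k(.1)),robot.get_width())
robot.move_linear(k(.03),v=.15); 
hit=robot.move_linear(k(-.010),v=.05,threshold=6)
f0=robot.get_contact_force(); print(hit,robot.get_eef_pos(),f0)
robot.grip(0.025,f_grip=10); robot.sleep(.1)
f=robot.get_contact_force()-f0; C,s=np.cos(pose[2]),np.sin(pose[2])
print(robot.get_width(),robot.get_grasp_force(),"fx,fy slide",C*f[0]+s*f[1],-s*f[0]+C*f[1],f[2],robot.get_eef_pos(),robot.get_t())
E
```

```text
px per 40mm: [[ -1.65682184 -19.41938367]] 0.059886882829305724
False [ 0.59391902 -0.01470247 -0.00980337] [0.45731189 0.88174941 0.06606769]
0.03537588106804931 10.000106245279312 fx,fy slide 0.28644847984273714 -0.6733285379421177 2.221905379262368 [ 0.59388309 -0.01469777 -0.00986559] 11.7833
```

The knob is gripped: width 35.4 mm, with negligible side load. Now pull, slide and release.

```bash
python3 - <<'E'
from h import *
C,s=np.cos(pose[2]),np.sin(pose[2])
q=lambda x,y:S2W([x,y,-.010],pose)[0]
def rep(n):
    f=robot.get_contact_force(); p=robot.get_eef_pos()-[pose[0],pose[1],0]
    print(n,"w",round(robot.get_width(),4),"F slide",np.round([C*f[0]+s*f[1],-s*f[0]+C*f[1],f[2]],1),"pos",np.round([C*p[0]+s*p[1],-s*p[0]+C*p[1],p[2]],4),round(robot.get_t(),2))
robot.grip(0.025,f_grip=50); rep("grip")
robot.move_linear(q(0,-.1185),v=.05); robot.sleep(.25); rep("pulled")
robot.move_linear(q(.030,-.1185),v=.05); robot.sleep(.1); rep("slid")
robot.move_linear(q(.030,-.109),v=.05); rep("in")
for n in("top","scene"): print(blob(robot.read_camera(n),"red"),proj(robot.read_camera(n),S2W([.03,-.113,.044],pose)))
E
```

```text
grip w 0.035 F slide [ 0.2 -0.6  2.9] pos [ 1.000e-04 -1.071e-01 -9.900e-03] 12.0
pulled w 0.0347 F slide [3.1 9.5 4.8] pos [-1.000e-04 -1.175e-01 -1.010e-02] 12.63
slid w 0.0349 F slide [2.  9.7 5.5] pos [ 0.0299 -0.1174 -0.0101] 13.48
in w 0.035 F slide [0.6 5.9 4.5] pos [ 0.03   -0.1082 -0.01  ] 13.82
[] [[321.43127592 182.23834896]]
[(np.int32(138), [65.7, 67.4])] [[234.16957551 219.3908703 ]]
```

```bash
python3 - <<'E'
from h import *
q=lambda x,y,z:S2W([x,y,z],pose)[0]
robot.grip(.060,f_grip=20); robot.sleep(.2)
robot.move_linear(q(.030,-.109,.14),v=.2); robot.sleep(.2)
c=robot.read_camera("wrist"); print("red",blob(c,"red"),"exp",fproj(c,S2W([.03,-.111,.044],pose)))
pts=S2W([[.03,0,.0675]],pose); print("dial ctr",fproj(c,pts),robot.get_t())
cv2.imwrite("pics/w5.png",c["pixels"][:300,:,::-1])
h=cv2.cvtColor(c["pixels"],cv2.COLOR_RGB2HSV); print(cv2.minMaxLoc(((abs(h[...,0].astype(int)-27)<5)*(h[...,1]>150)*h[...,2])[:110].astype(np.uint8)))
for a in(-20,-13,-8):
    A=np.radians(a);print(a,fproj(c,S2W([.03+.054*np.cos(A),-.054*np.sin(A),.0885],pose)))
E
```

```text
red [(np.int32(12), [248.1, 91.9]), (np.int32(790), [279.1, 208.2])] exp [[278.91076441 208.24428765]]
dial ctr [[279.01257549  87.53471509]] 15.95
(0.0, 171.0, (0, 0), (344, 65))
-20 [[342.54710391  63.4082741 ]]
-13 [[344.9146214   71.03517157]]
-8 [[346.00771511  76.62608436]]
```

View pics/w5.png

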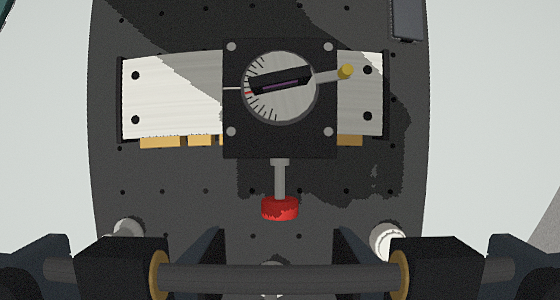

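The wrist view has the knob exactly where it should be for home at +0.030: (279,208), as expected. The post is at (345,71), a reading of about −13°. Before touching the post I'll measure the true finger tip offset at several openings.

```bash
python3 - <<'E'
from h import *
q=lambda x,y,z:S2W([x,y,z],pose)[0]
robot.move_linear(q(.03,-.109,.2),v=.2)
o=[]
for w in(.06,.02,.0):
    robot.grip(w); b=robot.read_camera("scene"); T=robot.get_eef_pos(); M=R.from_quat(robot.get_tcp_rot()[[1,2,3,0]]).as_matrix()
    im=cv2.resize(b["pixels"][60:210,180:290],None,fx=2.4,fy=4)
    im=cv2.resize(b["pixels"][60:210,180:270],(264,440))
    for z in(0,-.02,-.04):
        u=(proj(b,T+M@np.array([0,w/2,z]))[0]-[180,60])*[264/90,440/150]; cv2.circle(im,tuple(int(v) for v in u),3,(0,255,0),-1)
    o.append(im)
cv2.imwrite("pics/c6.png",np.hstack(o)[:,:,::-1]); print(robot.get_t())
E
```

```text
18.0
```

View pics/c6.png

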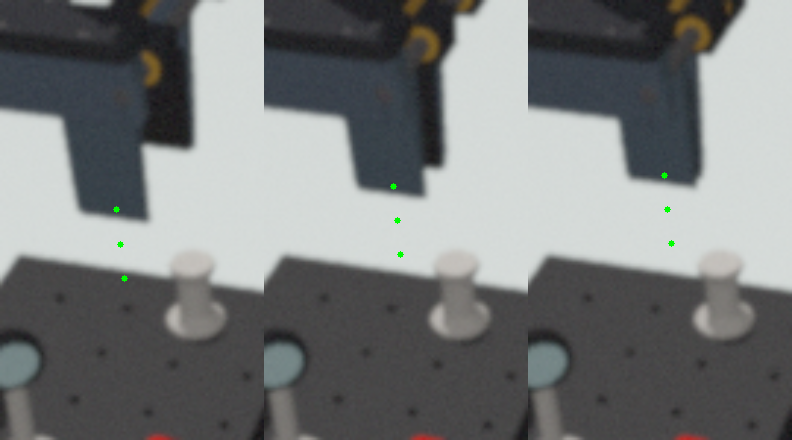

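The fingers' real tips sit 40 mm behind the TCP at every opening (the top dot), and the wide finger plate extends to the tool's −x side. I'll grip the post with tool −x facing outward, away from the filter, and with 40 mm added to the tip height.

```bash
cat > arc.py <<'E'
from h import *
def post(deg,z,r=.054):
    a=np.radians(deg); return S2W([.030+r*np.cos(a),-r*np.sin(a),z],pose)[0], down(pose[2]-a+np.pi/2)
def rep(n):
    f=robot.get_contact_force(); print(n,"w",round(robot.get_width(),4),"F",np.round(f,1),"p",np.round(robot.get_eef_pos(),4),round(robot.get_t(),2))
E
python3 - <<'E'
from arc import *
robot.goto(*post(-13,.18)); robot.grip(.036,f_grip=10); rep("above")
p,r=post(-13,.043); hit=robot.move_linear(p,v=.1,threshold=6); print(hit); rep("down")
if not hit:
    robot.grip(.004,f_grip=15); rep("grip")
    if .007<robot.get_width()<.013:
        for d in np.linspace(-13,40,9)[1:]:
            p,r=post(d,.043); robot.move_linear(p,v=.05,rot=r)
        robot.sleep(.2); rep("end"); print(p)
        print(robot.get_torque())
E
```

```text
above w 0.0358 F [-0.3 -0.5  0.8] p [0.5957 0.1303 0.18  ] 20.11
False
down w 0.0359 F [ 0.1  0.  -0.2] p [0.5961 0.1304 0.0436] 21.62
grip w 0.0091 F [ 0.6 -0.5  1.4] p [0.5958 0.1303 0.0431] 22.15
end w 0.0091 F [ 6.5 -1.4  1.1] p [0.613  0.0853 0.0431] 24.55
[0.61251508 0.08515543 0.043     ]
[-0.28225164 -1.21671599  0.05331724]
```

```bash
python3 - <<'E'
from arc import *
robot.grip(.036); robot.sleep(.1)
robot.move_linear(post(40,.18)[0],v=.2)
robot.goto(S2W([.03,-.109,.16],pose)[0],down(pose[2])); robot.sleep(.2)
c=robot.read_camera("wrist"); rep("view")
print("red",max(blob(c,"red")),"exp",[fproj(c,S2W([x,y,.044],pose)).round(1).tolist() for x,y in((.03,-.111),(.033,-.111),(.03,-.114))])
for a in(34,37,40,43,46): 
    A=np.radians(a);print(a,fproj(c,S2W([.03+.054*np.cos(A),-.054*np.sin(A),.098],pose)).round(1))
u=fproj(c,S2W([.03,0,.07],pose))[0].astype(int); k=c["pixels"][max(0,u[1]-60):u[1]+70,u[0]-80:u[0]+90]; print(u,max(0,u[1]-60))
cv2.imwrite("pics/w7.png",cv2.resize(k,None,fx=4.5,fy=4.5,interpolation=cv2.INTER_CUBIC)[:,:,::-1])
E
```

```text
view w 0.0359 F [ 0.5 -0.5 -0.5] p [0.6197 0.001  0.16  ] 27.06
red (np.int32(686), [277.9, 203.4]) exp [[[277.9, 203.5]], [[280.8, 203.6]], [[277.9, 206.4]]]
34 [[331.9 122.9]]
37 [[329.9 125.5]]
40 [[327.8 128.1]]
43 [[325.5 130.6]]
46 [[323.2 132.9]]
[278  90] 30
```

View pics/w7.png

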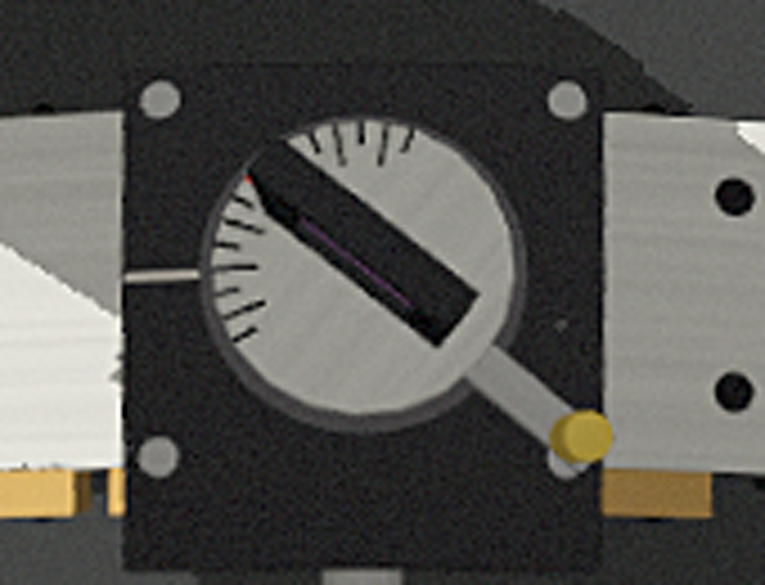

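The dial's long 40° mark stands at the index line (crop about (235,268), with the line at (195,273); the difference is parallax). The post top projects to about 39–40°, and the knob is at its home position at +0.030.

```bash
python3 -c "
from rig import robot
print(robot.hand_in())"
```

```text
the job is handed in; nothing more can be done
None
```

I handed the job in after about 27 s of robot time: the filter is in the blue laser's line with the plunger home, the dial reads +40° within about a degree by the camera, and the robot is clear of everything; hand-in returned no verdict.

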